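Centre the pepper shaker on its little stand

TASK

The tall, tippy pepper shaker has been left near the rim of its little round marble stand, where it could fall off. Nudge it with light fingertip taps, low down on its side, until it stands upright in the middle of the stand. Do not grip, pinch, lift or topple it, do not push the stand out of its place, leave the other things alone, and finish with the hand clear.

Things in the scene. Friction and masses are not known exactly. Their poses are not given: they have to be found in the camera images.
- shaker: Clear shaker, half full of dark grey pepper, domed grey cap; round, 90 mm tall, 44 mm across, cap 34, 80 to 140 g. Its foot, 30 to 36 mm across, is a little rounded, so it rocks and leans up to 3 degrees. It slides when pushed up to 20 mm above its foot; higher it may tip. A gripper's wide part can catch its cap: lean the hand back. (Not the one by the wall.) Origin: centre of underside; z up.
- stand: Round stand of white marble with a thin brass ring (62 mm across) inlaid in its flat top, 45 mm tall, top 88 mm across, foot 80 mm; loose, about 0.9 kg. Origin: centre of its underside on the worktop; z up; its yaw means nothing.
- stand_top (a point): Centre of the flat top of the stand, 45 mm above the worktop, level with the surface that the shaker stands on; the shaker belongs here.
- jar: Bystander: spice jar with a red lid, 45 mm across, 106 mm tall, well to the left of the stand. Origin: centre of its underside.
- tomato: Bystander: red tomato, 62 mm across, 61 mm tall, to the right of the stand and nearer the robot. Origin: centre of its underside.
- onion: Bystander: brown onion, 85 mm across, 87 mm tall with its tip, to the left and nearer the robot. Origin: centre of its underside.
There are look-alikes about, which are no part of the job. Leave any yellow look-alike of the shaker alone.

How it is judged:
At the end, for the whole second after the job is handed in: The shaker stands upright (within 5.7 degrees) and at rest on top of the stand, its axis within 8 mm of the middle of the stand; the stand is upright and within 25 mm of where it was (horizontal distance between shaker and stand_top below 0.008 m and angle between shaker's own z axis and vertical below 0.1 rad and z of shaker in the frame of stand_top between -0.004 and 0.004 m and linear speed of shaker below 0.02 m/s and angle between stand's own z axis and vertical below 0.06 rad and distance of stand from where it was at the start of the episode below 0.025 m); the robot touches nothing.
It fails at once if the shaker is toppled or rocked past 20 degrees, or falls off the stand (angle between shaker's own z axis and vertical above 0.35 rad or z of shaker in the frame of stand_top below -0.012 m).
It fails at once if the shaker is lifted off the stand (12 mm or more) (z of shaker in the frame of stand_top above 0.012 m).
It fails at once if the shaker is pinched or struck hard (more than 10 N) (contact force between shaker and the arm above 10 N or contact force between shaker and the fingers above 10 N).
It fails at once if the stand is pushed more than 25 mm out of its place (distance of stand from where it was at the start of the episode above 0.025 m).
It fails at once if the jar, the tomato or the onion is moved more than 30 mm (distance of any of jar, tomato, onion from where it was at the start of the episode above 0.03 m).
It also fails if it takes over 56 s, if anything falls off the work surface, if the arm or the gripper's body presses on something with over 40 N, if the wrist force passes 120 N, or if a joint passes its speed limit or range.

ROBOT

A 6-joint arm with a two-finger parallel gripper is mounted at the origin on a cart in front of the work surface, level with it; the furniture and walls round the work are solid. World frame = base frame: x ahead of the robot, y to its left, z up, the work surface at z = 0. Lengths are in m, angles in rad, forces in N, time in s.
With the tool pointing down it reaches from about 0.35 to 0.975 m from the base axis. Payload 4.9 kg.
Tool frame: the origin (TCP) lies at the very end of the fingers, on their centre line; the grasp point (between the pads) lies 19 mm behind it (pinch_z is the distance from the TCP to the grasp point, in m); z points along the fingers, y is the line along which they close (so a half turn about z gives the same grasp; the last joint's range is limited). The gripper opens to 85 mm and grips with 20 to 120 N. Pads are 22 mm wide; open, the fingers measure 114 mm over their backs; the gripper's body (76 mm by 85 mm) begins 54 mm behind the grasp point. The pads swing forward as they close: fully open they stand 13 mm farther back than shut.
Start: joints at [-1.4, 0.053, 1.613, -0, 1.476, -0.119], TCP at [0.179, -0.599, 0.231] pointing down, gripper open.
Joint ranges: [-3.01, 3.01], [-1.01, 2.22], [0.06, 2.58], [-1.02, 4.17], [0.09, 2.62], [-3.14, 3.14]. Speed limits (rad/s): [2.57, 2.57, 3.14, 3.14, 3.14, 3.14].

INTERFACE

Orientations are given as a unit quaternion [w, x, y, z].
In Python, from plant import * gives the robot as it stands. The module is installed in compiled form; this text tells all that it offers.
- The arm moves only by the tool play_rows, never from a script. Its arguments are lists of equal length, an entry for each row: "linear": the shift along the world's x, y, z in m, a list of three; "turn": the turn about the world's z in degrees. A call has 1 to 8 rows; each row shifts and turns the commanded pose from where the row before left it; what a row does not reach is not made up. A row lasts 1/8 s, in which the tool goes at most 62.5 mm and 10.7 degrees, less where a joint would pass 70% of its speed; a pose out of reach is approached as far as the arm can. A call is refused whole if a number of a shift passes 0.0625 or a number of a turn 10.7, either way. A call with a gripper value outside its range is refused whole. "hand" is the finger opening in m, from 0 to 0.0854, set as the call begins (left out, the last holds). The fingers move at their own pace and stop on an object; the grip force is fixed at half the most. Time passes only in rows, so rows that do not move let the fingers close. It gives the time, the measured TCP pose, the force, the opening and the grip force at its end, in the units of the state.
- state(): the state, without advancing time (a new reading comes with each control period).
- grab_frame(name): name is "scene" or "top" or "wrist"; returns the picture (384x512x3 uint8, red, green, blue); there is no depth.
- camera_info(name): a dict with "camera_matrix" (3x3 intrinsics, pixels), "origin" and "attitude" of the camera in the world; the wrist camera has in their place "mount" (4x4, takes a point from camera to tool coordinates, whose origin is the TCP and whose axes are the flange's). Camera axes: x right, y down, z forward; pixel columns grow to the right and rows downward; lengths in m; the calibration is good to about 2 mm. A picture is of the moment at which its call begins: read the wrist's pose just before it. camera_info takes no time and is no camera call.
- job_done(): hands the job in; it is judged then, once.
Trained networks look in the newest picture that a camera, given by its name, has taken for a name from the list of things; names that differ only in an ending like _2 or _b are one class to them, and where a whole thing is asked for, a point or a joint stands for the part that bears it (a point fixed in the world has none). Each returns a list of dicts, best first, with "p" (0 to 1); they miss things now and then, are a little off and sometimes report something else, mostly with a low value. They report only what shows in the picture. A call takes as long as a camera call. They do not tell look-alikes from the thing itself.
- trace(camera, thing): "region" (384x512 bool, what is visible of it) and "location" ([column, row] in pixels, amid what is visible of it).
The state is a dict: "time": time; "joint_pos": joint angles; "joint_vel": joint speeds; "joint_efforts": joint torques, N m; "tool_pos": TCP position; "tool_rot": TCP orientation; "contact_force": force on the tool from outside, world axes, zero at the start; "ft_torque": the same for the moment, N m; "gripper_width": opening from 0.0 (shut) to 1.0 (fully open); "grasp_force": force on a finger pad.
Only numpy, scipy, OpenCV 4.12 (cv2) and the standard library are available. Lean on these libraries where they do the work, as an engineer would, in place of code of your own. Each camera call takes 0.05 s, during which the arm holds its last target. There are 200 camera calls.

## Working session

There is one attempt and no reset: what is moved stays moved. The work goes in short steps, Python scripts to look and compute and a tool call to move; the robot and the scene stay as the last step left them, time stands still between calls to the robot, and variables do not carry over. Pictures are saved under pics/ and viewed, at most 10 in all, crops included, and the job is handed in when it is done.

Besides the shell and the picture viewer there is one more tool, called after "Call:" by a JSON object that holds its "op" and its "data", one argument or row to a line. play_rows: Moves the arm, as the interface text tells. Its arguments: {"type":"object","properties":{"linear":{"type":"array","items":{"type":"array","items":{"type":"number"}}},"turn":{"type":"array","items":{"type":"number"}},"hand":{"type":"number"}},"required":["linear","turn"]}

```bash
mkdir -p pics
cat > h.py <<'E'
from plant import *
import numpy as np, cv2
def cam(n):
    c=camera_info(n); K=np.array(c["camera_matrix"]); return c,K
def Rm(a):
    a=np.array(a,float)
    if a.shape==(3,3): return a
    from scipy.spatial.transform import Rotation as R
    return R.from_quat([a[1],a[2],a[3],a[0]]).as_matrix()
def ray(n,px):
    c,K=cam(n); d=Rm(c["attitude"])@np.linalg.inv(K)@np.array([px[0],px[1],1.]); return np.array(c["origin"],float),d
def onz(n,px,z):
    o,d=ray(n,px); return o+d*(z-o[2])/d[2]
def proj(n,p):
    c,K=cam(n); q=K@(Rm(c["attitude"]).T@(np.array(p)-np.array(c["origin"]))); return q[:2]/q[2]
E
python3 - <<'E'
from h import *
print(state()); 
for n in("scene","top"):
    print(n,camera_info(n)); im=grab_frame(n); cv2.imwrite(f"pics/{n}0.png",im[...,::-1])
    for t in("shaker","stand","jar","tomato","onion"):
        for r in trace(n,t)[:3]:
            ys,xs=np.nonzero(r["region"]); print(n,t,round(r["p"],2),np.round(r["location"]),(xs.min(),xs.max(),ys.min(),ys.max()))
E
```

```text
{'time': 0.0, 'joint_pos': array([-1.39996885e+00,  5.33704386e-02,  1.61431538e+00,  4.00733304e-06,
        1.47598806e+00, -1.19029138e-01]), 'joint_vel': array([ 0.00183522, -0.00130402,  0.00011328, -0.00056993,  0.00122914,
        0.00015555]), 'joint_efforts': array([-4.89111499e-04, -3.93678260e+01, -3.70176315e+01, -5.50955190e-05,
        7.07215571e-03, -7.84832423e-06]), 'tool_pos': array([ 0.17851061, -0.59830863,  0.23004182]), 'tool_rot': array([-1.04031624e-03,  9.89515754e-01,  1.44421220e-01, -2.49542117e-05]), 'contact_force': array([-0.76676177, -0.666826  , -0.0390589 ]), 'ft_torque': array([ 0.00436806, -0.00131228,  0.01042652]), 'grasp_force': 0.0, 'gripper_width': 0.9988469516759357}
scene {'camera_matrix': array([[346.88539076,   0.        , 258.96780309],
       [  0.        , 346.88539076, 190.50403212],
       [  0.        ,   0.        ,   1.        ]]), 'origin': array([0.03011529, 0.83841907, 0.49724112]), 'attitude': array([ 0.14750971, -0.25254945,  0.8064172 , -0.5139562 ])}
scene shaker 0.86 [278. 183.] (np.int64(272), np.int64(285), np.int64(170)
[... 691 characters left out ...]
0.        ,   0.        ,   1.        ]]), 'origin': array([0.46718727, 0.09234621, 1.13208276]), 'attitude': array([-0.02377085,  0.7076755 , -0.70561365,  0.02719768])}
top shaker 0.68 [306. 196.] (np.int64(297), np.int64(314), np.int64(187), np.int64(203))
top shaker 0.67 [232. 141.] (np.int64(225), np.int64(239), np.int64(130), np.int64(148))
top shaker 0.67 [215. 199.] (np.int64(208), np.int64(222), np.int64(190), np.int64(205))
top jar 0.71 [148. 177.] (np.int64(138), np.int64(163), np.int64(165), np.int64(185))
top tomato 0.91 [371. 234.] (np.int64(360), np.int64(383), np.int64(219), np.int64(243))
top onion 0.97 [165. 239.] (np.int64(150), np.int64(183), np.int64(224), np.int64(256))
```

Run:
```python
import cv2,numpy as np
a=cv2.imread("pics/scene0.png")[140:290,140:320]; b=cv2.imread("pics/top0.png")[110:280,130:400]
a=cv2.resize(a,None,fx=2.2,fy=2.2,interpolation=3); b=cv2.resize(b,None,fx=1.48*1.5,fy=1.48*1.5,interpolation=3)
b=b[:, :]; c=np.zeros((600,800,3),np.uint8)
b=cv2.resize(cv2.imread("pics/top0.png")[120:260,200:340],None,fx=2.85,fy=2.85,interpolation=3)
c[:a.shape[0],:a.shape[1]]=a; c[:b.shape[0],400:400+b.shape[1]]=b
d=cv2.resize(cv2.imread("pics/top0.png"),(260,195)); c[403:598,400:660]=d
d=cv2.resize(cv2.imread("pics/scene0.png"),(300,225)); c[370:595,0:300]=d
cv2.imwrite("pics/c0.png",c)
```

```text
(no output)
```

View pics/c0.png

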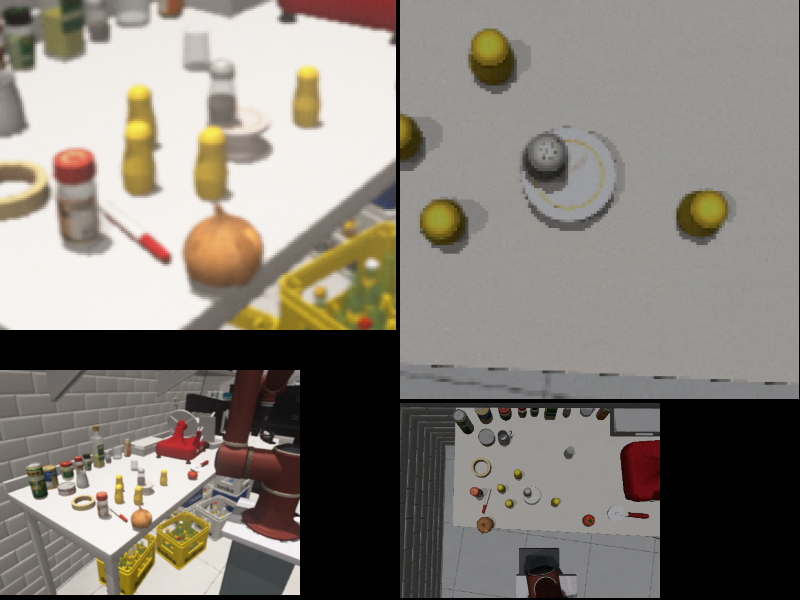

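The crop shows the grey-capped shaker near the stand's far-left rim (top view px ≈(251,173), stand centre ≈(259,181)). The four yellow look-alikes stand apart, with the nearest at ≈(216,198), (232,140) and (306,195).

```bash
cat >> h.py <<'E'
def stand_top(im):
    # bright marble disc in the top picture: hull circle on plane z=.045
    g=im.min(axis=2).astype(int); m=np.zeros(g.shape,np.uint8)
    m[155:210,230:290]=(g[155:210,230:290]>np.median(g[155:210,230:290])+14)
    n,l,s,c=cv2.connectedComponentsWithStats(cv2.morphologyEx(m,cv2.MORPH_CLOSE,np.ones((3,3))))
    k=1+np.argmax(s[1:,4]); ys,xs=np.nonzero(l==k)
    h=cv2.convexHull(np.c_[xs,ys].astype(np.float32))[:,0]
    P=np.array([onz("top",q,.045)[:2] for q in h])
    # robust circle of radius 44
    from scipy.optimize import least_squares
    f=least_squares(lambda v:np.hypot(*(P-v[:2]).T)-v[2],[*P.mean(0),.044],loss="soft_l1",f_scale=.002)
    return f.x,s[k]
def near(n,t,px,r=12):
    return [q for q in trace(n,t) if np.hypot(*(np.array(q["location"])-px))<r]
E
python3 - <<'E'
from h import *
im=grab_frame("top"); st,s=stand_top(im); print("stand",st,s,proj("top",[*st[:2],.045]))
for q in near("top","shaker",[251,173]): 
    ys,xs=np.nonzero(q["region"]); print(q["p"],q["location"],xs.min(),xs.max(),ys.min(),ys.max())
for q in near("top","stand",[259,181],15): 
    ys,xs=np.nonzero(q["region"]); print("st",q["p"],q["location"],xs.min(),xs.max(),ys.min(),ys.max(), onz("top",[(xs.min()+xs.max())/2,(ys.min()+ys.max())/2],.045))
print("cap guess top",onz("top",[250.9,173.5],.13))
grab_frame("scene")
for q in near("scene","shaker",[242,186]):
    m=q["region"]; ys,xs=np.nonzero(m); print([ (r,xs[ys==r].min(),xs[ys==r].max()) for r in range(ys.min(),ys.max()+1,3)])
for x,y in [(.48,.09),(.5,.1),(.51,.11)]:
    print((x,y),proj("scene",[x,y,.135]),proj("scene",[x,y,.045]),proj("top",[x,y,.135]),proj("top",[x,y,.045]))
for p in [(306,196),(232,141),(215,199)]: print("yellow",onz("top",p,.05)[:2])
for p in [(148,177),(371,234),(165,239)]: print("by",onz("top",p,.05)[:2])
print(camera_info("wrist"))
E
python3 - <<'E'
import cv2
a=cv2.imread("pics/top0.png")[155:210,230:290]; a=cv2.resize(a,None,fx=7,fy=7,interpolation=0)
b=cv2.imread("pics/scene0.png")[155:220,220:270]; b=cv2.resize(b,None,fx=6,fy=6,interpolation=0)
import numpy as np; c=np.zeros((400,740,3),np.uint8); c[:385,:420]=a; c[:390,430:730]=b; cv2.imwrite("pics/c1.png",c)
E
```

```text
Traceback (most recent call last):
  File "h.py", line 21, in stand_top
    k=1+np.argmax(s[1:,4]); ys,xs=np.nonzero(l==k)
        ~~~~~~~~~^^^^^^^^^
ValueError: attempt to get argmax of an empty sequence
```

View pics/c1.png

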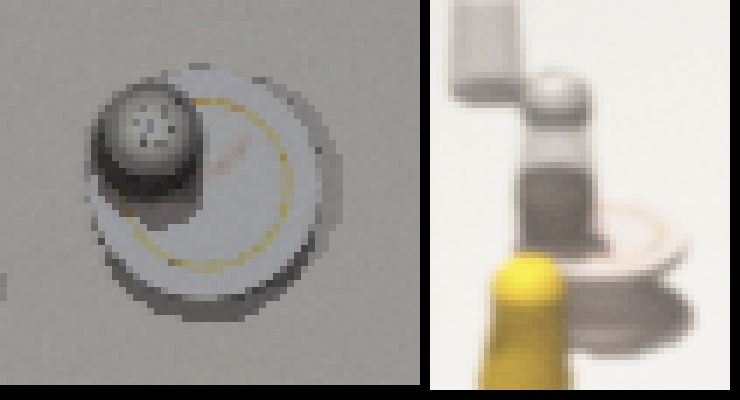

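In the crops (top scaled ×7 from (230,155)), the disc centre is ≈(258.9,180.7) and the cap holes are at ≈(250.8,172.6). The scene view shows the shaker with its foot near the left rim and a nearly cylindrical lower body.

```bash
sed -i 's/^    g=im.min.*/    g=im[...,2].astype(int)-im[...,0]; m=np.zeros(g.shape,np.uint8)/; s/np.median(g\[155:210,230:290\])+14/(np.median(g[155:210,230:290])+g[175:195,262:268].mean())\/2/' h.py
python3 - <<'E'
from h import *
im=grab_frame("top")
try: st,s=stand_top(im); print("stand",st,s,proj("top",[*st[:2],.045]))
except Exception as e: print(e)
print("stand man",onz("top",[258.9,180.7],.045))
for q in near("top","shaker",[251,173]): 
    ys,xs=np.nonzero(q["region"]); print(q["p"],q["location"],xs.min(),xs.max(),ys.min(),ys.max())
for q in near("top","stand",[259,181],15): 
    ys,xs=np.nonzero(q["region"]); print("st",q["p"],q["location"],xs.min(),xs.max(),ys.min(),ys.max(), onz("top",[(xs.min()+xs.max())/2,(ys.min()+ys.max())/2],.045))
print("cap man top",onz("top",[250.8,172.6],.134))
grab_frame("scene")
for q in near("scene","shaker",[242,186]):
    m=q["region"]; ys,xs=np.nonzero(m); print([ (int(r),int(xs[ys==r].min()),int(xs[ys==r].max())) for r in range(ys.min(),ys.max()+1,3)])
p=onz("top",[250.8,172.6],.134)[:2]
print(p,proj("scene",[*p,.135]),proj("scene",[*p,.045]),proj("top",[*p,.045]))
for q in [(306,196),(232,141),(215,199),(200,169)]: print("yellow",onz("top",q,.06)[:2].round(3))
for q in [(148,177),(371,234),(165,239)]: print("by",onz("top",q,.05)[:2].round(3))
print(camera_info("wrist"))
E
```

```text
stand [0.56847296 0.078852   0.04526558] [242 164  34  36 716] [258.57436165 181.87973081]
stand man [0.57158179 0.07800489 0.045     ]
0.55 [251.1, 175.0] 243 259 167 183
st 0.8 [261.1, 184.4] 243 275 165 197 [0.57079265 0.077741   0.045     ]
cap man top [0.58258227 0.09874757 0.134     ]
[(167, 238, 242), (170, 235, 245), (173, 235, 246), (176, 235, 245), (179, 234, 246), (182, 234, 246), (185, 233, 246), (188, 233, 246), (191, 233, 246), (194, 234, 245), (197, 239, 241)]
[0.58258227 0.09874757] [240.58044488 166.4362389 ] [240.61105744 194.81600719] [251.00371681 176.50012638]
yellow [ 0.531 -0.043]
yellow [0.674 0.148]
yellow [0.522 0.191]
yellow [0.6   0.231]
by [0.58  0.367]
by [ 0.433 -0.213]
by [0.419 0.32 ]
{'camera_matrix': array([[338.84234575,   0.        , 253.42862516],
       [  0.        , 338.84234575, 192.89353646],
       [  0.        ,   0.        ,   1.        ]]), 'mount': array([[ 6.26824105e-05, -9.56588014e-01, -2.91443592e-01,
         7.41379309e-02],
       [ 9.99999985e-01,  1.20919350e-05,  1.75386973e-04,
        -7.65947786e-04],
       [-1.64248959e-04, -2.91443598e-01,  9.56588000e-01,
        -1.42019355e-01],
       [ 0.00000000e+00,  0.00000000e+00,  0.00000000e+00,
         1.00000000e+00]])}
```

Call:
{"op": "play_rows", "data": {
  "linear": [
    [0.028, 0.042, 0.005],
    [0.028, 0.042, 0.005],
    [0.028, 0.042, 0.005],
    [0.028, 0.042, 0.005],
    [0.028, 0.042, 0],
    [0.028, 0.042, 0],
    [0.02, 0.048, 0],
    [0.02, 0.048, 0]
  ],
  "turn": [3, 7, 7, 7, 7, 7, 7, 7],
  "hand": 0.0854
}}

```text
time: 1.9
tool_pos: [0.3871, -0.2494, 0.2515]
tool_rot: [0.0, 0.825, 0.565, 0.0]
contact_force: [0.6, 0.3, -0.9]
gripper_width: 1.004
grasp_force: 0.0
```

Call:
{"op": "play_rows", "data": {
  "linear": [
    [0.022, 0.047, 0],
    [0.022, 0.047, 0],
    [0.03, 0.045, 0],
    [0.035, 0.045, 0],
    [0.035, 0.045, 0],
    [0.035, 0.045, -0.01],
    [0.035, 0.045, -0.02],
    [0.02, 0.02, -0.01]
  ],
  "turn": [2.1, 0, 0, 0, 0, 0, 0, 0]
}}

```text
time: 2.9
tool_pos: [0.6211, 0.0906, 0.2097]
tool_rot: [-0.001, 0.815, 0.58, -0.001]
contact_force: [0.9, 0.7, -0.1]
gripper_width: 1.003
grasp_force: 0.0
```

Call:
{"op": "play_rows", "data": {
  "linear": [
    [0.018, 0.017, -0.03],
    [0.018, 0.017, -0.03],
    [0, 0, 0],
    [0, 0, 0]
  ],
  "turn": [0, 0, 0, 0]
}}

```text
time: 3.4
tool_pos: [0.6568, 0.1218, 0.1522]
tool_rot: [0.0, 0.816, 0.579, 0.0]
contact_force: [0.0, -1.0, 0.2]
gripper_width: 1.002
grasp_force: 0.0
```

```bash
cat >> h.py <<'E'
def wproj(s,M,K,p):
    T=np.eye(4); T[:3,:3]=Rm(s["tool_rot"]); T[:3,3]=s["tool_pos"]
    q=np.linalg.inv(T@np.array(M))@np.array([*p,1.]); q=K@q[:3]; return q[:2]/q[2]
def wonz(s,px,z):
    c,K=cam("wrist"); T=np.eye(4); T[:3,:3]=Rm(s["tool_rot"]); T[:3,3]=s["tool_pos"]; T=T@np.array(c["mount"])
    d=T[:3,:3]@np.linalg.inv(K)@np.array([px[0],px[1],1.]); return T[:3,3]+d*(z-T[2,3])/d[2]
E
python3 - <<'E'
from h import *
s=state(); im=grab_frame("wrist")[...,::-1].copy(); print(s["tool_pos"],s["tool_rot"])
c,K=cam("wrist")
for p in [(.571,.078,.045),(.583,.099,.135),(.583,.099,.045)]: print(p,wproj(s,c["mount"],K,p))
t=grab_frame("top")[...,::-1]; sc=grab_frame("scene")[...,::-1]
o=np.zeros((600,800,3),np.uint8); o[:384,:512]=im
o[388:598,:300]=cv2.resize(sc[140:224,200:320],(300,210),interpolation=3)
o[388:598,310:610]=cv2.resize(t[130:214,210:330],(300,210),interpolation=3)
cv2.imwrite("pics/w1.png",o)
E
```

```text
[0.65675305 0.12176383 0.15219478] [2.83276107e-04 8.15633870e-01 5.78568279e-01 2.38901079e-04]
(0.571, 0.078, 0.045) [173.69246389 272.09431936]
(0.583, 0.099, 0.135) [142.14908711 317.67952959]
(0.583, 0.099, 0.045) [177.10632995 245.91257749]
```

View pics/w1.png

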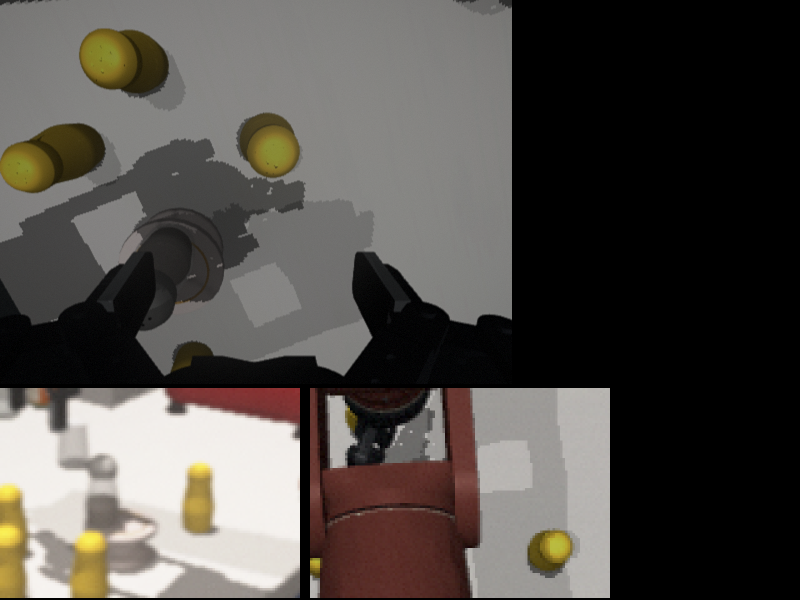

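Run:
```python
from h import *
s=state(); c,K=cam("wrist"); grab_frame("wrist")
for p in [(.522,.191,.05),(.6,.231,.05),(.674,.148,.05),(.531,-.043,.05)]: print(p,wproj(s,c["mount"],K,p).round())
for t in("shaker","stand"):
  for q in trace("wrist",t):
    ys,xs=np.nonzero(q["region"]); print(t,round(q["p"],2),q["location"],xs.min(),xs.max(),ys.min(),ys.max())
im=cv2.imread("pics/w1.png")[180:340,90:260]; cv2.imwrite("pics/w2.png",cv2.resize(cv2.convertScaleAbs(im,alpha=1.8,beta=10),None,fx=3.7,fy=3.7,interpolation=3)[:600])
```

```text
(0.522, 0.191, 0.05) [ 50. 166.]
(0.6, 0.231, 0.05) [122.  75.]
(0.674, 0.148, 0.05) [263. 153.]
(0.531, -0.043, 0.05) [184. 397.]
shaker 0.95 [266.0, 145.3] 239 297 113 176
shaker 0.95 [50.6, 156.0] 0 103 123 191
shaker 0.87 [165.8, 262.2] 134 194 222 328
shaker 0.75 [122.8, 62.9] 79 167 28 92
stand 0.74 [194.0, 255.5] 118 223 207 313
```

View pics/w2.png

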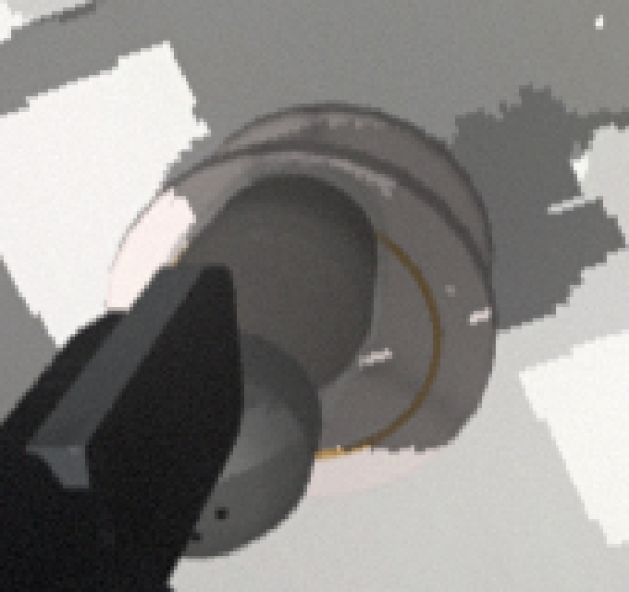

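The wrist crop (×3.7) puts the stand top at ≈(171,267) and the cap at ≈(143,317), which agrees with the top view to about 3 mm. The finger tip at ≈(150,252) confirms the open tips sit 13 mm above the TCP. Now I'll descend behind the shaker.

Call:
{"op": "play_rows", "data": {
  "linear": [
    [0.003, 0.004, -0.015],
    [0, 0, -0.02],
    [0, 0, -0.02],
    [0, 0, -0.02],
    [0, 0, -0.02],
    [0, 0, -0.013],
    [0, 0, 0]
  ],
  "turn": [0, 0, 0, 0, 0, 0, 0]
}}

```text
time: 4.58
tool_pos: [0.6586, 0.126, 0.0416]
tool_rot: [-0.001, 0.816, 0.579, -0.001]
contact_force: [-0.7, 0.3, -0.7]
gripper_width: 1.001
grasp_force: 0.0
```

Run:
```python
from h import *
s=state(); im=grab_frame("wrist")[...,::-1].copy(); print(s["tool_pos"],s["contact_force"])
c,K=cam("wrist")
for p in [(.5705,.08,.045),(.583,.099,.135),(.583,.099,.045)]: print(p,wproj(s,c["mount"],K,p))
a=cv2.resize(cv2.convertScaleAbs(im[190:384,0:260],alpha=1.8,beta=10),None,fx=2,fy=2,interpolation=3)
sc=grab_frame("scene")[...,::-1]; o=np.zeros((590,800,3),np.uint8); o[:388,:520]=a
o[:360,530:800]=cv2.resize(sc[150:222,220:274],(270,360),interpolation=3)
cv2.imwrite("pics/w3.png",o[:390])
```

```text
[0.65861984 0.12595167 0.04155844] [-0.66762195  0.30875444 -0.7233808 ]
(0.5705, 0.08, 0.045) [123.38022994 386.54042338]
(0.583, 0.099, 0.135) [2.69482920e-01 6.23189218e+02]
(0.583, 0.099, 0.045) [129.4578435  351.71376432]
```

View pics/w3.png

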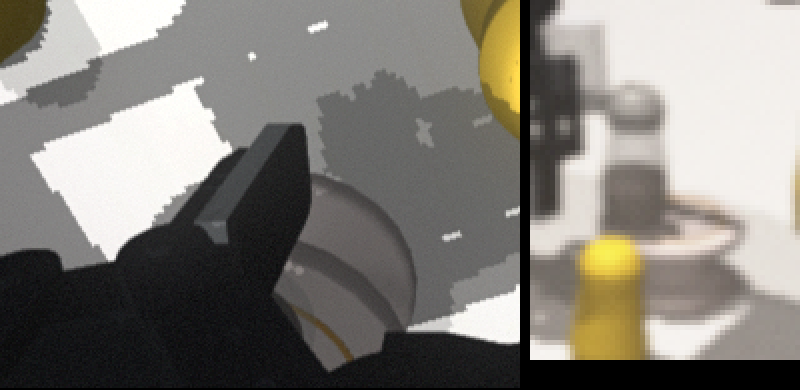

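The scene crop shows the shaker upright and untouched at ≈(241,180), with the finger tip just left of it, above rim level. I'll close in, then tap gently.

Call:
{"op": "play_rows", "data": {
  "linear": [
    [-0.0015, -0.0045, 0],
    [-0.0015, -0.0045, 0],
    [-0.0015, -0.0045, 0],
    [-0.0006, -0.002, 0],
    [-0.0006, -0.002, 0],
    [0, 0, 0]
  ],
  "turn": [0, 0, 0, 0, 0, 0]
}}

```text
time: 5.42
tool_pos: [0.6538, 0.1085, 0.0433]
tool_rot: [-0.0, 0.816, 0.579, -0.0]
contact_force: [-0.4, -0.1, -0.1]
gripper_width: 1.0
grasp_force: 0.0
```

```bash
cat >> h.py <<'E'
C=np.array([.5705,.080])
def watch(tag=None):
    s=state(); im=grab_frame("scene")
    x_t=Rm(s["tool_rot"])[:,0]; y_t=Rm(s["tool_rot"])[:,1]
    print("tcp",s["tool_pos"].round(4),"F",s["contact_force"].round(1),"corner",(s["tool_pos"]-.011*x_t-.057*y_t)[:2].round(4))
    for q in near("scene","shaker",[246,184],14)[:2]:
        m=q["region"]; ys,xs=np.nonzero(m)
        # cap, belly row-centres
        f=lambda a,b: np.mean([ (xs[ys==r].min()+xs[ys==r].max())/2 for r in range(a,b)])
        print("p",round(q["p"],2),"rows",ys.min(),ys.max(),"cap col",f(169,176).round(2),"belly col",f(185,194).round(2))
    print("target col",proj("scene",[*C,.06])[0].round(2),"start col",proj("scene",[.583,.099,.06])[0].round(2))
    if tag: cv2.imwrite(f"pics/{tag}.png",cv2.resize(im[150:222,215:285,::-1],None,fx=6,fy=6,interpolation=3))
E
python3 -c "
from h import *
watch()
grab_frame('top')
print([(q['p'],q['location']) for q in near('top','shaker',[251,175])])"
```

```text
tcp [0.6538 0.1085 0.0433] F [-0.4 -0.1 -0.1] corner [0.5964 0.1169]
p 0.78 rows 167 197 cap col 240.71 belly col 239.56
target col 247.67 start col 240.44
[]
```

Call:
{"op": "play_rows", "data": {
  "linear": [
    [-0.0008, -0.0013, 0],
    [-0.0008, -0.0013, 0],
    [-0.0008, -0.0013, 0],
    [-0.0008, -0.0013, 0],
    [-0.0008, -0.0013, 0],
    [-0.0008, -0.0013, 0],
    [0, 0, 0]
  ],
  "turn": [0, 0, 0, 0, 0, 0, 0]
}}

```text
time: 6.5
tool_pos: [0.6492, 0.1007, 0.0434]
tool_rot: [0.0, 0.816, 0.579, 0.0]
contact_force: [0.6, -0.2, 0.6]
gripper_width: 1.002
grasp_force: 0.1
```

```bash
python3 -c "
from h import *
watch('p1')"
```

```text
tcp [0.6492 0.1007 0.0434] F [ 0.6 -0.2  0.6] corner [0.5917 0.1092]
target col 247.67 start col 240.44
```

View pics/p1.png

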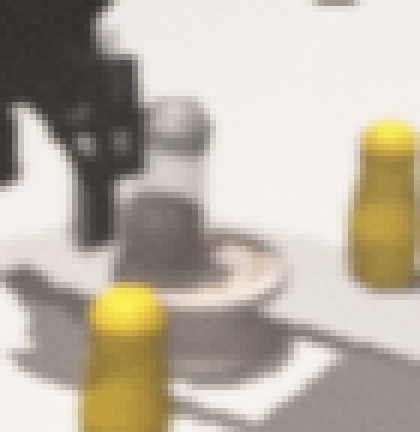

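The scene crop shows the cap at ≈(244.7,171) and the belly at ≈(241.3,190), so the shaker is leaning. The hand's wide knuckle is touching high up before the tapered tip does. I'll back off slowly, then switch to closed fingers, where the body sits higher above the tip.

Call:
{"op": "play_rows", "data": {
  "linear": [
    [0.0005, 0.0008, 0],
    [0.0005, 0.0008, 0],
    [0.0005, 0.0008, 0],
    [0.0005, 0.0008, 0],
    [0.001, 0.002, 0],
    [0.002, 0.004, 0],
    [0.003, 0.006, 0],
    [0, 0, 0]
  ],
  "turn": [0, 0, 0, 0, 0, 0, 0, 0]
}}

```text
time: 7.6
tool_pos: [0.6574, 0.1165, 0.0434]
tool_rot: [0.0, 0.815, 0.579, 0.0]
contact_force: [0.2, -0.1, 0.6]
gripper_width: 1.002
grasp_force: 0.0
```

```bash
python3 -c "
from h import *
watch('p2')
from h import *
im=cv2.imread('pics/p2.png')
g=im.mean(axis=2)
for r in (100,120,140,200,215,230,245): print(r/6+150, ''.join('%4d'%v for v in g[r,60:260:6]))
"
```

```text
tcp [0.6574 0.1165 0.0434] F [ 0.2 -0.1  0.6] corner [0.5999 0.1249]
p 0.56 rows 167 197 cap col 240.14 belly col 240.28
target col 247.67 start col 240.44
166.66666666666666   54  58  63  67  68  61  73 107 147 176 205 226 229 220 208 207 213 217 224 233 236 238 238 238 239 238 237 238 238 239 239 238 240 239
170.0   54  59  58  57  57  56  59  74  97 111 119 140 165 176 187 187 183 172 161 153 153 186 224 237 240 239 239 239 239 238 239 239 240 239
173.33333333333334   65  58  65  88 103  91  75 107 169 191 165 133 131 137 133 136 134 130 125 119 121 161 214 236 239 240 239 239 238 239 238 239 239 240
183.33333333333334   59  58  67 114 184 223 235 235 228 200 163 137 129 127 125 120 117 120 125 125 138 163 203 231 239 240 240 240 241 241 241 241 240 240
185.83333333333334   60  55  66 109 175 212 218 219 200 162 127 112 115 114 113 110 108 108 103 100 101 124 183 228 240 240 241 241 240 241 240 241 241 240
188.33333333333334   61  60  65 110 175 212 221 218 201 158 120 110 114 117 115 112 111 108 106 102  97 102 120 151 185 206 218 224 225 228 231 237 237 238
190.83333333333334   61  61  77 127 184 214 221 220 203 162 118 100 102 105 106 106 104 103 102  95  95 103 111 116 113 116 129 140 142 152 171 190 198 211
```

View pics/p2.png

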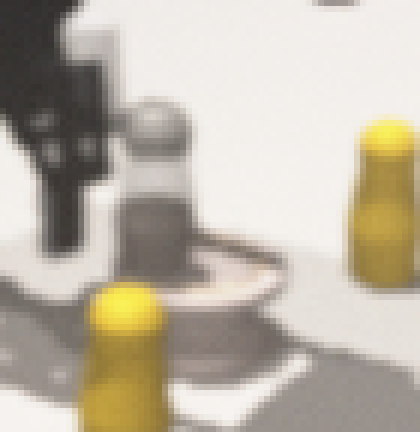

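The scene crop shows the shaker upright again at about its first spot (cap ≈(241,171), belly ≈(240,189)). I'll rise, close the fingers and re-aim.

Call:
{"op": "play_rows", "data": {
  "linear": [
    [0, 0, 0.03],
    [0, 0, 0.04],
    [0, 0, 0.045],
    [-0.012, 0.006, 0],
    [-0.012, 0.006, 0],
    [-0.0125, 0.006, 0],
    [-0.0125, 0.0055, 0],
    [0, 0, 0]
  ],
  "turn": [0, 0, -2, -2, -2, -2, -2, -2.8],
  "hand": 0.0854
}}

```text
time: 8.7
tool_pos: [0.6072, 0.1398, 0.1582]
tool_rot: [-0.0, 0.875, 0.484, -0.0]
contact_force: [-0.2, -0.7, 0.6]
gripper_width: 1.0
grasp_force: 0.0
```

Call:
{"op": "play_rows", "data": {
  "linear": [
    [0, 0, 0],
    [0, 0, 0],
    [0, 0, 0],
    [0, 0, 0],
    [0, 0, 0],
    [0, 0, 0]
  ],
  "turn": [0, 0, 0, 0, 0, 0],
  "hand": 0
}}

```text
time: 9.45
tool_pos: [0.6081, 0.1395, 0.1583]
tool_rot: [-0.0, 0.875, 0.484, -0.0]
contact_force: [0.3, 0.3, 0.6]
gripper_width: -0.004
grasp_force: 0.0
```

Run:
```python
from h import *
s=state(); im=grab_frame("wrist")[...,::-1]; print(s["tool_pos"],s["tool_rot"],s["gripper_width"])
c,K=cam("wrist")
for p in [(.571,.078,.045),(.583,.099,.135),(.583,.099,.045)]: print(p,wproj(s,c["mount"],K,p).round(1))
for q in trace("wrist","shaker")[:5]: print(round(q["p"],2),q["location"])
sc=grab_frame("scene")[...,::-1]
o=np.zeros((580,740,3),np.uint8); o[:576,:384]=cv2.resize(im[192:384,160:288] if 0 else im[96:384,160:352],(384,576),interpolation=3)
o[:576,390:390+346]=cv2.resize(sc[125:221,215:273],(346,576),interpolation=3)
cv2.imwrite("pics/p3.png",cv2.convertScaleAbs(o,alpha=1.2,beta=5))
x=Rm(s["tool_rot"])[:,0]
print("front tip proj scene",proj("scene",s["tool_pos"]-.011*x),proj("scene",s["tool_pos"]+.011*x))
```

```text
[0.60810127 0.13946181 0.15826642] [-9.57429748e-06  8.75018987e-01  4.84088599e-01 -2.80083539e-05] -0.004007852496331817
(0.571, 0.078, 0.045) [255.6 270.5]
(0.583, 0.099, 0.135) [255.  313.2]
(0.583, 0.099, 0.045) [254.5 244.4]
0.89 [243.2, 234.9]
0.87 [174.2, 77.9]
0.7 [123.1, 185.2]
0.69 [324.8, 127.5]
front tip proj scene [228.12548056 160.355055  ] [220.56275845 161.338264  ]
```

View pics/p3.png

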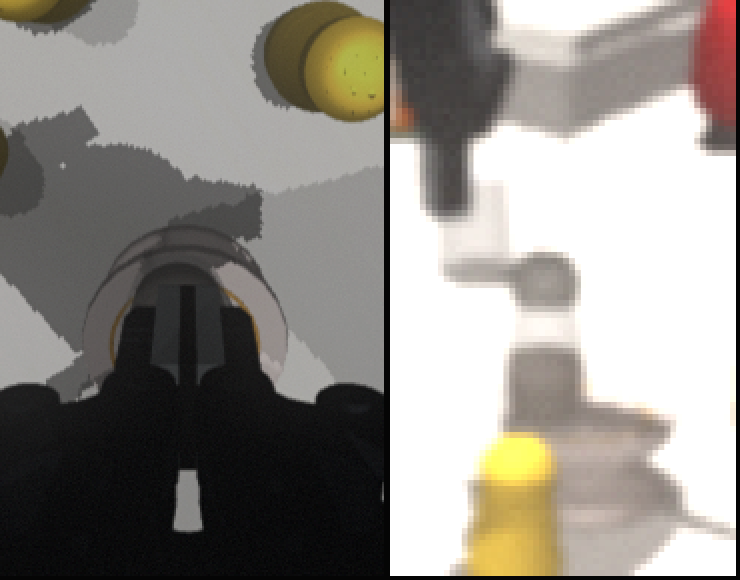

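The wrist crop shows the closed fingers (≈(253,238)) in line with the shaker and stand (≈(252,..)). The scene crop shows the slim tip about 36 mm long before the wide part. Descending to about 19 mm above the stand top.

Call:
{"op": "play_rows", "data": {
  "linear": [
    [0, 0, -0.025],
    [0, 0, -0.025],
    [0, 0, -0.025],
    [0, 0, -0.012],
    [0, 0, -0.004],
    [0, 0, 0],
    [0, 0, 0]
  ],
  "turn": [0, 0, 0, 0, 0, 0, 0]
}}

```text
time: 10.48
tool_pos: [0.609, 0.1396, 0.0686]
tool_rot: [0.0, 0.875, 0.484, 0.001]
contact_force: [0.4, 0.0, 0.0]
gripper_width: 0.002
grasp_force: 0.0
```

Call:
{"op": "play_rows", "data": {
  "linear": [
    [0, 0, -0.004],
    [0, 0, 0],
    [-0.0016, -0.0025, 0],
    [-0.0016, -0.0025, 0],
    [-0.0011, -0.0017, 0],
    [-0.0011, -0.0017, 0],
    [-0.0008, -0.0012, 0],
    [0, 0, 0]
  ],
  "turn": [0, 0, 0, 0, 0, 0, 0, 0]
}}

```text
time: 11.48
tool_pos: [0.6019, 0.1298, 0.0633]
tool_rot: [-0.0, 0.875, 0.484, 0.0]
contact_force: [0.4, 0.3, 0.2]
gripper_width: 0.001
grasp_force: 0.0
```

```bash
cat >> h.py <<'E'
def watch2():
    s=state(); im=grab_frame("scene").astype(float).mean(axis=2)
    R=Rm(s["tool_rot"]); f=s["tool_pos"]-.011*R[:,0]
    print("tcp",s["tool_pos"].round(4),"F",s["contact_force"].round(1),"front",f[:2].round(4),"front->C",(-(C-f[:2])@R[:2,0]).round(4) and (np.dot(C-f[:2],-R[:2,0])).round(4))
    # right silhouette edge (sub-pixel) against light backdrop, cap rows / belly rows
    for nm,rows in (("cap",range(169,174)),("belly",range(182,187))):
        e=[]
        for r in rows:
            v=im[r,236:262]; k=np.argmin(np.diff(v)*-1) ; d=np.diff(v); k=np.argmax(d); 
            w=d[max(k-1,0):k+2]; e.append(236.5+k+np.dot(w,[-1,0,1][:len(w)])/w.sum())
        print(nm,"right edge",np.round(e,1),round(float(np.median(e)),2))
E
python3 -c "
from h import *
watch2(); watch('p4')"
```

```text
tcp [0.6019 0.1298 0.0633] F [0.4 0.3 0.2] front [0.596  0.1205] front->C 0.0479
cap right edge [245.5 246.2 246.4 246.4 246.3] 246.34
belly right edge [246.5 246.5 246.6 246.7 246.8] 246.57
tcp [0.6019 0.1299 0.0633] F [-0.2 -0.9  0.4] corner [0.5478 0.1508]
p 0.69 rows 168 196 cap col 242.0 belly col 239.94
target col 247.67 start col 240.44
```

Call:
{"op": "play_rows", "data": {
  "linear": [
    [0, 0, 0.0008],
    [-0.0008, -0.0013, 0],
    [-0.0008, -0.0013, 0],
    [-0.0008, -0.0013, 0],
    [-0.0008, -0.0013, 0],
    [0, 0, 0]
  ],
  "turn": [0, 0, 0, 0, 0, 0]
}}

```text
time: 12.38
tool_pos: [0.5988, 0.1246, 0.0643]
tool_rot: [0.0, 0.875, 0.484, 0.0]
contact_force: [0.9, 0.5, -0.0]
gripper_width: -0.002
grasp_force: 0.3
```

```bash
python3 -c "
from h import *
watch2(); watch('p4')"
```

```text
tcp [0.5988 0.1246 0.0643] F [ 0.9  0.5 -0. ] front [0.5929 0.1153] front->C 0.0418
cap right edge [246.5 247.2 247.4 247.4 247.3] 247.33
belly right edge [247.4 247.4 247.5 247.6 247.6] 247.48
tcp [0.5988 0.1246 0.0642] F [0.3 1.2 1.2] corner [0.5446 0.1456]
p 0.82 rows 167 197 cap col 243.93 belly col 240.72
target col 247.67 start col 240.44
```

View pics/p4.png

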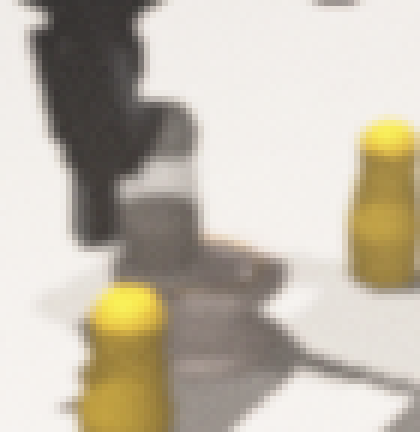

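The scene crop shows the fingertip now touching the shaker low (≈(234.7,187)), with cap and belly edges each moved about 1 px together, so it slides upright. Continuing.

Call:
{"op": "play_rows", "data": {
  "linear": [
    [-0.0008, -0.0013, 0],
    [-0.0008, -0.0013, 0],
    [-0.0008, -0.0013, 0],
    [-0.0008, -0.0013, 0],
    [-0.0008, -0.0013, 0],
    [-0.0008, -0.0013, 0],
    [0, 0, 0]
  ],
  "turn": [0, 0, 0, 0, 0, 0, 0]
}}

```text
time: 13.4
tool_pos: [0.5938, 0.1167, 0.0641]
tool_rot: [0.0, 0.875, 0.484, -0.0]
contact_force: [0.5, 0.0, 0.4]
gripper_width: -0.005
grasp_force: 0.2
```

```bash
python3 -c "
from h import *
watch2()"
```

```text
tcp [0.5938 0.1167 0.0641] F [0.5 0.  0.4] front [0.588  0.1074] front->C 0.0325
cap right edge [249.6 250.2 250.3 250.3 250.3] 250.26
belly right edge [236.  250.4 250.5 250.6 250.6] 250.53
```

Call:
{"op": "play_rows", "data": {
  "linear": [
    [-0.0008, -0.0013, 0],
    [-0.0008, -0.0013, 0],
    [-0.0008, -0.0013, 0],
    [-0.0008, -0.0013, 0],
    [-0.0008, -0.0013, 0],
    [0, 0, 0]
  ],
  "turn": [0, 0, 0, 0, 0, 0]
}}

```text
time: 14.2
tool_pos: [0.5898, 0.1102, 0.0641]
tool_rot: [0.0, 0.875, 0.484, -0.0]
contact_force: [0.8, 0.3, 0.4]
gripper_width: -0.001
grasp_force: 0.2
```

```bash
python3 -c "
from h import *
watch2()"
```

```text
tcp [0.5898 0.1102 0.0641] F [0.8 0.3 0.4] front [0.584  0.1009] front->C 0.0249
cap right edge [252.5 252.5 252.5 252.5 252.4] 252.49
belly right edge [252.6 252.7 252.8 253.2 253.3] 252.8
```

Call:
{"op": "play_rows", "data": {
  "linear": [
    [0.0005, 0.0008, 0],
    [0.0008, 0.0013, 0],
    [0.002, 0.003, 0],
    [0.004, 0.007, 0],
    [0.006, 0.01, 0],
    [0, 0, 0.04],
    [0, 0, 0.055],
    [0, 0.03, 0.02]
  ],
  "turn": [0, 0, 0, 0, 0, 0, 0, 0]
}}

```text
time: 15.25
tool_pos: [0.6058, 0.1626, 0.1841]
tool_rot: [0.001, 0.876, 0.483, 0.003]
contact_force: [0.7, 0.1, -0.0]
gripper_width: 0.007
grasp_force: 0.0
```

Call:
{"op": "play_rows", "data": {
  "linear": [
    [-0.02, 0.045, 0],
    [-0.02, 0.045, 0],
    [-0.02, 0.045, 0],
    [-0.02, 0.04, 0],
    [0, 0, 0],
    [0, 0, 0]
  ],
  "turn": [0, 0, 0, 0, 0, 0]
}}

```text
time: 16.0
tool_pos: [0.5233, 0.3377, 0.1791]
tool_rot: [0.0, 0.875, 0.484, -0.0]
contact_force: [1.0, 0.1, 0.2]
gripper_width: 0.001
grasp_force: 0.0
```

Run:
```python
from h import *
im=grab_frame("top")
for q in near("top","stand",[259,181],15)[:1]:
    ys,xs=np.nonzero(q["region"]); print("st",q["p"],xs.min(),xs.max(),ys.min(),ys.max(),onz("top",[(xs.min()+xs.max())/2,(ys.min()+ys.max())/2],.045))
for q in near("top","shaker",[258,178],10)[:2]:
    ys,xs=np.nonzero(q["region"]); print("sh",q["p"],q["location"],xs.min(),xs.max(),ys.min(),ys.max())
print("expect cap", proj("top",[*C,.134]),"stand",proj("top",[*C,.045]))
b=grab_frame("scene")[...,::-1]; im=im[...,::-1]
o=np.zeros((450,800,3),np.uint8); o[:440,:480]=cv2.resize(im[155:210,230:290],None,fx=8,fy=8,interpolation=0); o[:402,490:790]=cv2.resize(b[155:222,225:275],None,fx=6,fy=6,interpolation=0)
cv2.imwrite("pics/t2.png",o); watch2()
```

```text
st 0.78 243 275 165 197 [0.57079265 0.077741   0.045     ]
sh 0.74 [256.6, 179.3] 249 265 171 187
expect cap [258.56578241 177.61307081] stand [258.13822502 181.10838666]
tcp [0.5238 0.3366 0.1791] F [ 1.   0.1 -0.2] front [0.518  0.3273] front->C 0.1813
cap right edge [235.7 235.8 252.6 252.5 252.4] 252.42
belly right edge [252.5 252.6 252.8 253.2 252.8] 252.76
```

View pics/t2.png

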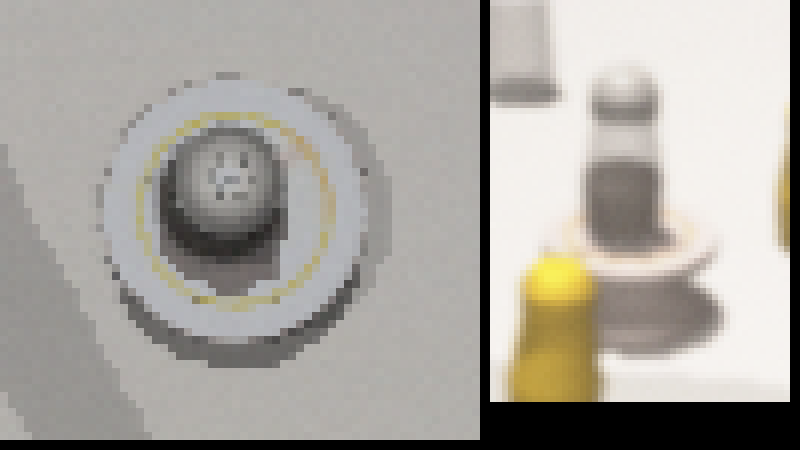

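The top crop shows the shaker upright inside the brass ring: cap at ≈(258,177), against ≈(259.4,177) for dead centre. The scene view and the tool travel agree on an offset of about 3–4 mm, inside the 8 mm limit. The hand is clear, so I'm handing in.

```bash
python3 -c "
from plant import *
print(job_done())"
```

```text
the job is handed in; nothing more can be done
None
```

I handed the job in with the shaker upright on the stand, about 3–4 mm off-centre by camera estimate (limit 8 mm), and the hand clear; `job_done()` gave no verdict. A first open-finger push caught it high and made it lean about 6° before I backed off, so the slide was done with closed fingertips low on its side.

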